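# Move a tube block from the clamp stand into the mixer and lock it

## Robot

A 7-joint arm with a two-finger parallel gripper is mounted at the origin on the work surface. World frame = base frame: x ahead of the robot, y to its left, z up, the work surface at z = 0. Lengths are in m, angles in rad, forces in N, time in s.
With the tool pointing down it reaches from about 0.4 to 0.85 m from the base axis. Payload 10.4 kg.
Tool frame: the origin (TCP) lies midway between the tips of the shut fingers; the grasp point (between the pads) lies 19 mm behind it (robot.pinch_z is the z of the grasp point in the tool frame, in m); z points along the fingers, x is the direction in which the jaws open and shut, and the axes are right-handed (so a half turn about z gives the same grasp; the last joint's range is limited). The gripper opens to 87 mm and grips with 3 to 60 N. Pads are 19 mm wide; open, the fingers measure 117 mm over their backs; the gripper's body (75 mm by 190 mm) begins 51 mm behind the grasp point.
Start: joints at [-1.222, 0.332, -0.065, 1.46, 0.022, 1.35, -0.088], TCP at [0.227, 0.582, 0.223] pointing down, gripper open.
Joint ranges: [-2.6, 2.6], [-0.5, 2.12], [-1.47, 1.34], [0.16, 2.42], [-1.27, 4.41], [0.06, 2.06], [-2.6, 2.6]. Speed limits (rad/s): [2.22, 2.22, 2.79, 2.79, 3.14, 3.14, 3.14].

## Interface

Orientations are given as a unit quaternion [w, x, y, z].
In Python, from rig import robot gives the robot as it stands.
- The arm moves only by the tool jog_arm, never from a script. Its argument "deltas" is a list that holds one entry, the list of rows, each a list of 4 numbers: the shift along the world's x, y, z in mm, then the turn about the world's z in degrees. A call has 1 to 10 rows; each row shifts and turns the commanded pose from where the row before left it; what a row does not reach is not made up. A row lasts 1/8 s, in which the tool goes at most 62.5 mm and 10.7 degrees, less where a joint would pass 70% of its speed; a pose out of reach is approached as far as the arm can. A call with a gripper value outside its range is refused whole. "hand" is the closure, from 0 (fully open) to 1 (shut), set as the call begins (left out, the last holds). The fingers move at their own pace and stop on an object; "newtons" is the grip in N (left out, the last holds). Time passes only in rows, so rows that do not move let the fingers close. It gives the time, the measured TCP pose, the force and the opening at its end, in the units of the state.
- robot.state(): the state, without advancing time (a new reading comes with each control period).
- robot.grab_frame(name): name is "scene" or "top"; returns the picture (384x512x3 uint8, blue, green, red); there is no depth.
- robot.get_calibration(name): a dict with "mtx" (3x3 intrinsics, pixels), "dist_coeffs" ([k1, k2, p1, p2, k3] as OpenCV has them; the pictures are not rectified), "world_to_cam" (4x4, takes a point from world to camera coordinates). Camera axes: x right, y up, looking along -z (the intrinsics and any distortion apply to the point x, -y, -z); pixel columns grow to the right and rows downward; lengths in m; the calibration is good to about 2 mm. A picture is of the moment at which its call begins. get_calibration takes no time and is no camera call.
- robot.hand_in(): hands the job in, once; it reports no verdict.
The state is a dict: "time_s": time; "q": joint angles; "qd": joint speeds; "joint_efforts": joint torques, N m; "tcp_pos": TCP position; "orientation": TCP orientation; "ft_force": force on the tool from outside, world axes, zero at the start; "torque": the same for the moment, N m; "finger_gap": finger opening in m.
Only numpy, scipy, OpenCV 4.12 (cv2) and the standard library are available. Lean on these libraries where they do the work, as an engineer would, in place of code of your own. Each camera call takes 0.05 s, during which the arm holds its last target. There are 200 camera calls.

## Task

The finished aluminium tube block has to go from the clamp stand into the bench mixer: slide the clamp's jaw fully open, lift the block out, and seat it flat on the floor of the mixer's pocket, long side along the pocket (either way round). Then swing the mixer's locking lever fully shut over the block and let go. Keep the block upright all the way, and leave the tube rack, the tip box and the bottle where they stand.

Things in the scene. Friction and masses are not known exactly. Their poses are not given: they have to be found in the camera images.
- tube_block: Loose aluminium block, 0.3 to 0.6 kg, 12 tube wells in its top, some with white caps 1.5 mm proud. Body 72 x 56 x 50 mm tall; a foot 12 mm thick sticks out 14 mm at each x end: underside 100 (x) x 56 (y) mm. Origin: centre of the underside; z up. Starts in the clamp's nest, long side along the clamp's x. Grip it across y (56 mm) by the upper part.
- clamp: Fixed dark steel clamp stand: base plate x -100 to +150, y -45 to +45, 25 mm thick. Origin at bench height below the centre of the nest where the block starts. At -x a fixed steel stop (x -75 to -51 mm, top 47 mm above the bench); at +x the sliding jaw. Along the block's y sides only low guides (tops 32 mm above the bench).
- jaw (a joint): Slide of the clamp's jaw along the clamp's +x, m: 0 = shut with its 9 to 10 mm lip over the block's foot, 0.045 = fully open (end stop). Stays where it is left; about 3 N to move.
- jaw_grip (a point): Point inside the upright grey tab on the jaw, 13.5 mm below its top. Tab 14 mm thick (clamp x), 30 mm wide (clamp y), top 88.5 mm above the bench; the steel jaw under it is 66 mm wide, top 46.5 mm above the bench. With the jaw shut the tab's centre is 78 mm from the nest's centre. Pinch it across y. Axes as the clamp's.
- mixer: Fixed white bench mixer, 200 (x) x 150 (y) x 55 mm high, with a rectangular pocket in the centre of its top and a steel lever on a post. Origin: centre of its underside, at bench height; z up.
- mixer_pocket (a point): Centre of the pocket's floor, 35 mm above the bench. Pocket 106 (mixer x) x 62 (mixer y) mm, 20 mm deep, chamfered mouth level with the mixer's top. The seated block's top is 85 mm above the bench. Axes as the mixer's.
- lever (a joint): Locking lever's angle about a vertical axis, rad: 0 = shut, lying along the mixer's +x over the block; grows anticlockwise seen from above to 1.75; starts open near 1.5 (pointing to the mixer's +y). Stays where it is left; about 1.5 N at the knob to move.
- lever_hinge (a point): Lever's pivot axis, 70 mm from the pocket's centre towards the mixer's -x, 88 mm above the bench (underside of the arm, 3 mm above the seated block's top). Steel arm 22 mm wide, 10 mm thick, ends 102 mm from the pivot; post 26 mm in diameter.
- lever_grip (a point): Point on the axis of the round upright grey knob on the lever, 90 mm from the pivot, 122 mm above the bench. Knob 18 mm in diameter, from the arm's top (98 mm above the bench) to 134 mm. Pinch it from above. Its x axis points along the lever, away from the pivot.
- tube_rack: Bystander: plastic tube rack 70 x 160 x 45 mm (57 mm with tubes), loose. Origin: centre of the underside.
- tip_box: Bystander: pipette tip box with a clear lid, 85 x 120 x 80 mm, loose. Origin: centre of the underside.
- reagent_bottle: Bystander: white bottle, 70 mm in diameter, 150 mm tall, loose. Origin: centre of the underside.

How it is judged:
By the outcome, as a careful person would: the job done as asked, in the order asked, and still so for the second after the job is handed in, with the robot touching nothing.
It also fails if it takes over 67 s, if anything falls off the work surface, if the arm or the gripper's body presses on something with over 40 N, if the wrist force passes 120 N, or if a joint passes its speed limit or range.

## Working session

There is one attempt and no reset: what is moved stays moved. The work goes in short steps, Python scripts to look and compute and a tool call to move; the robot and the scene stay as the last step left them, time stands still between calls to the robot, and variables do not carry over. Pictures are saved under pics/ and viewed, about 8 in all and at most 12, crops included, and the job is handed in when it is done.

Besides the shell and the picture viewer there is one more tool, called after "Emit:" as name([rows], argument=value, ...), one row to a line, values as JSON. jog_arm: Moves the arm, as the interface text tells. Its arguments: {"type":"object","properties":{"deltas":{"type":"array","items":{"type":"array","items":{"type":"array","items":{"type":"number"}}}},"hand":{"type":"number"},"newtons":{"type":"number"}},"required":["deltas"]}

```bash
mkdir -p pics; cat > h.py <<'E'
import numpy as np, cv2
from rig import robot
def snap(n,f):
    im=robot.grab_frame(n); cv2.imwrite(f'pics/{f}.png',im); return im
def proj(n,P):
    c=robot.get_calibration(n); P=np.atleast_2d(np.array(P,float))
    X=(c['world_to_cam']@np.c_[P,np.ones(len(P))].T)[:3].T*[1,-1,-1]
    return cv2.projectPoints(X,np.zeros(3),np.zeros(3),np.array(c['mtx']),np.array(c['dist_coeffs'],float))[0][:,0]
def unproj(n,px,z):
    c=robot.get_calibration(n); px=np.atleast_2d(np.array(px,float)).reshape(-1,1,2)
    u=cv2.undistortPoints(px,np.array(c['mtx']),np.array(c['dist_coeffs'],float))[:,0]
    W=np.array(c['world_to_cam']); R=W[:3,:3]; o=-R.T@W[:3,3]
    d=np.c_[u[:,0],-u[:,1],-np.ones(len(u))]@R
    return o+d*((np.asarray(z)-o[2])/d[:,2])[:,None]
E
python3 - <<'E'
from h import *
a=snap('top','t0');b=snap('scene','s0')
cv2.imwrite('pics/t0b.png',cv2.resize(a,(800,600),interpolation=3));cv2.imwrite('pics/s0b.png',cv2.resize(b,(800,600),interpolation=3))
for n in('top','scene'):
    c=robot.get_calibration(n);W=np.array(c['world_to_cam']);print(n,-W[:3,:3].T@W[:3,3],W[:3,:3].round(2).tolist(),c['dist_coeffs'])
print(robot.state(),robot.pinch_z)
E
```

```text
top [ 0.33000731 -0.00555921  1.32199146] [[-0.01, -1.0, -0.0], [0.98, -0.01, 0.2], [-0.2, -0.0, 0.98]] [-0.11788745  0.          0.          0.          0.        ]
scene [ 1.4027661  -0.52260012  0.89372442] [[0.53, 0.85, -0.0], [-0.55, 0.34, 0.77], [0.65, -0.4, 0.64]] [0.03219411 0.         0.         0.         0.        ]
{'time_s': 0.1, 'q': array([-1.22160798,  0.33279873, -0.0646751 ,  1.46082179,  0.02159205,
        1.34988277, -0.08849429]), 'qd': array([ 0.00010463, -0.0026213 , -0.0014313 , -0.0063059 ,  0.0008084 ,
       -0.00073815,  0.00016792]), 'joint_efforts': array([ 1.24225098e-03, -6.24538493e+01,  2.45282531e-02, -3.90718460e+01,
       -6.13358687e-02,  3.66648508e-02,  8.32302931e-05]), 'tcp_pos': array([0.22694681, 0.58199183, 0.22185661]), 'orientation': array([ 3.64752404e-04,  8.25615745e-01,  5.64232462e-01, -4.86306429e-04]), 'ft_force': array([-0.14473747, -0.04959489, -0.61268298]), 'torque': array([-0.03869912, -0.0247812 , -0.03196145]), 'finger_gap': 0.08698887227182679} -0.0187
```

View pics/t0b.png

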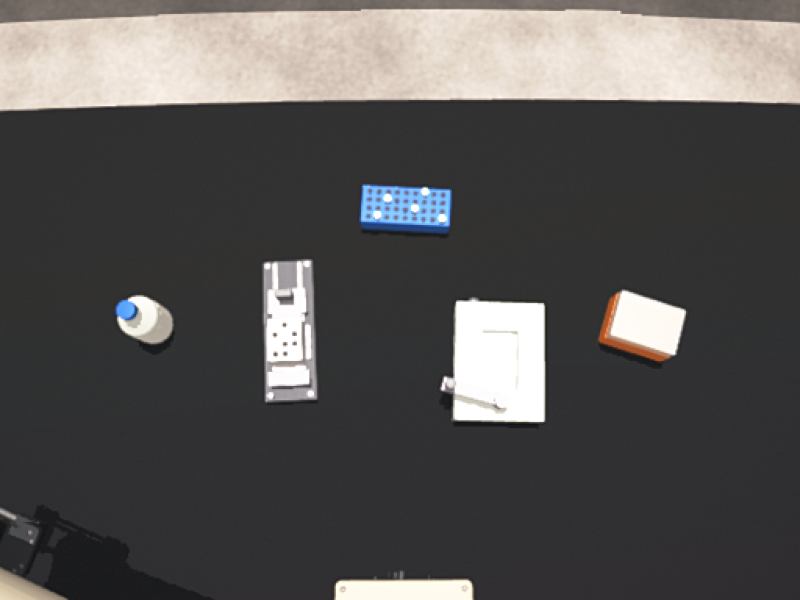

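View pics/s0b.png

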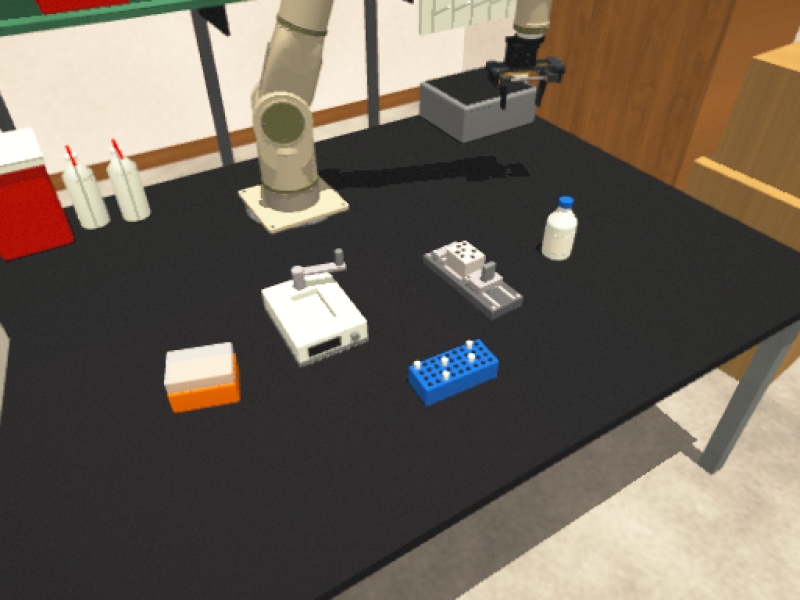

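The top view shows the mixer near (500,362), the clamp near (290,332) and the lever open with its knob near (448,384). All three bystanders are clear of the work. Next I'll take enlarged crops for accurate corners.

```bash
python3 - <<'E'
from h import *
a=cv2.imread('pics/t0.png')
c1=a[160:265,160:212]; c2=a[185:275,278:354]
c1=cv2.resize(c1,None,fx=5.7,fy=5.7,interpolation=cv2.INTER_CUBIC); c2=cv2.resize(c2,None,fx=6,fy=6,interpolation=cv2.INTER_CUBIC)
o=np.zeros((600,800,3),np.uint8); o[:c1.shape[0],:c1.shape[1]]=c1; o[:c2.shape[0],310:310+c2.shape[1]]=c2
cv2.imwrite('pics/c0.png',o)
c=robot.get_calibration('top');print(c['mtx'])
E
```

```text
[[477.94460397   0.         256.87784615]
 [  0.         477.94460397 190.03539202]
 [  0.           0.           1.        ]]
```

View pics/c0.png

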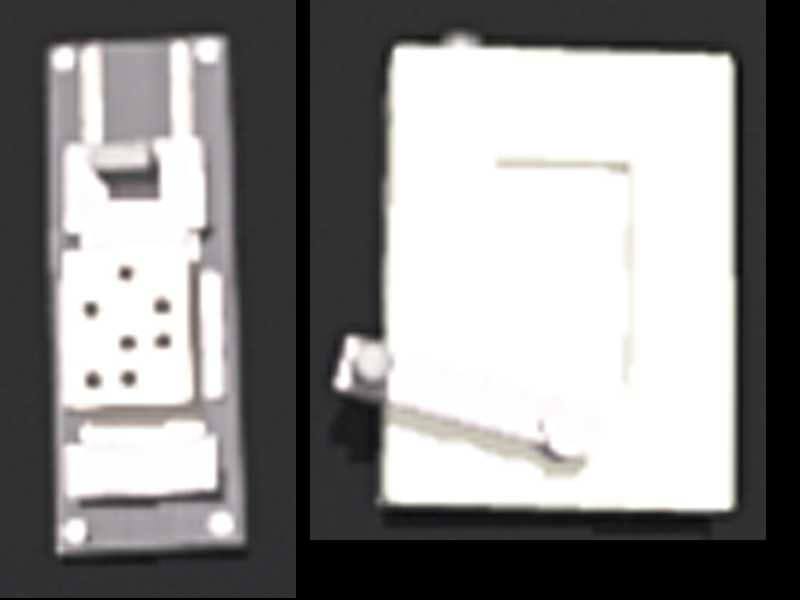

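```bash
cat > fit.py <<'E'
from h import *
from scipy.optimize import least_squares
def boxpts(p,bx):
    x0,x1,y0,y1,z0,z1=bx; c,s=np.cos(p[2]),np.sin(p[2])
    L=np.array([[x,y,z] for x in(x0,x1) for y in(y0,y1) for z in(z0,z1)])
    return np.c_[p[0]+c*L[:,0]-s*L[:,1],p[1]+s*L[:,0]+c*L[:,1],L[:,2]]
def edges(im,p,bx,n,th,pad=7):
    h=proj(n,boxpts(p,bx)); u0,v0=(h.min(0)-pad).astype(int); u1,v1=(h.max(0)+pad).astype(int)
    g=cv2.cvtColor(im,cv2.COLOR_BGR2GRAY)[v0:v1,u0:u1]; k=8
    g=cv2.resize(g,None,fx=k,fy=k,interpolation=cv2.INTER_LINEAR)
    cs,_=cv2.findContours((g>th).astype(np.uint8),cv2.RETR_EXTERNAL,cv2.CHAIN_APPROX_NONE)
    c=max(cs,key=cv2.contourArea)[:,0][::4]
    return (c+.5)/k-.5+[u0,v0]
def fit(im,p,bx,n,th):
    for it in range(3):
        e=edges(im,p,bx,n,th)
        def r(q):
            hull=cv2.convexHull(proj(n,boxpts(q,bx)).astype(np.float32))
            return [cv2.pointPolygonTest(hull,(float(a),float(b)),True) for a,b in e]
        s=least_squares(r,p,loss='cauchy',f_scale=.4,diff_step=1e-3,x_scale=[.01,.01,.05]); p=s.x
    d=np.abs(r(p)); return p,np.median(d),(d<1).mean()
E
python3 - <<'E'
from fit import *
a={n:cv2.imread(f'pics/{n[0]}0.png') for n in('top','scene')}
M=unproj('top',[[320,232]],.03)[0];C=unproj('top',[[186,212]],.02)[0];print(M,C)
for n in a:
  for th in(110,150): print('mixer',n,th,*fit(a[n],[M[0],M[1],0.01],(-.1,.1,-.075,.075,0,.055),n,th))
  for th in(60,70): print('clamp',n,th,*fit(a[n],[C[0]-.025,C[1],0.04],(-.1,.15,-.045,.045,0,.025),n,th))
E
```

```text
[ 0.48210129 -0.17224514  0.03      ] [0.54179948 0.19501304 0.02      ]
mixer top 110 [ 0.48597149 -0.17021542 -0.04007059] 0.9944102549307278 0.5078809106830122
mixer top 150 [ 0.48406921 -0.16920491 -0.03602742] 0.357282836900351 0.8955752212389381
clamp top 60 [0.52141556 0.19849861 0.04768235] 0.2100851973551573 1.0
clamp top 70 [0.5214903  0.19847771 0.04949141] 0.10132580304694486 1.0
mixer scene 110 [ 0.4824346  -0.16460641 -0.03484784] 0.30090851252952705 0.7416481069042317
mixer scene 150 [ 0.47601687 -0.1620472  -0.04159021] 1.5079925853946499 0.4506769825918762
clamp scene 60 [0.52169288 0.20290415 0.04146843] 0.2967959434615263 0.7203647416413373
clamp scene 70 [0.52013714 0.21432853 0.04710516] 0.318174422857548 0.6273291925465838
```

Emit:
jog_arm([
  [[37,-38,0,2.4],[37,-38,0,2.4],[37,-38,0,2.4],[37,-38,0,2.4],[37,-38,0,2.4],[37,-38,0,2.4],[37,-38,0,2.4],[37,-38,0,2.4],[37,-38,0,2.4],[37,-38,0,2.4]],
], hand=0)

```text
time_s: 1.35
tcp_pos: [0.5979, 0.201, 0.2223]
orientation: [-0.0, 0.69, 0.724, -0.0]
ft_force: [0.2, 0.0, 0.5]
finger_gap: 0.0868
```

Emit:
jog_arm([
  [[1.5,1,-32,0],[0,0,-35,0],[0,0,-35,0],[0,0,0,0],[0,0,0,0]],
])

```text
time_s: 1.98
tcp_pos: [0.5991, 0.2035, 0.1219]
orientation: [0.0, 0.69, 0.724, 0.001]
ft_force: [0.1, 0.4, 0.6]
finger_gap: 0.0869
```

```bash
python3 - <<'E'
from h import *
s=robot.state();print(s['tcp_pos'],s['time_s'])
a=snap('top','t1');b=snap('scene','s1')
t=proj('top',[s['tcp_pos'],[.5994,.2022,.0885]]);u=proj('scene',[s['tcp_pos'],[.5994,.2022,.0885]])
print(t,u)
o=np.hstack([cv2.resize(im[int(p[0,1])-40:int(p[0,1])+60,int(p[0,0])-40:int(p[0,0])+40],None,fx=5,fy=5,interpolation=3) for im,p in((a,t),(b,u))])
cv2.imwrite('pics/c1.png',o)
E
```

```text
[0.5991467  0.20348357 0.12193896] 1.975
[[177.33066961 183.78034753]
 [179.91995963 186.42440093]] [[313.29298524 160.10051585]
 [312.10111289 168.28664303]]
```

View pics/c1.png

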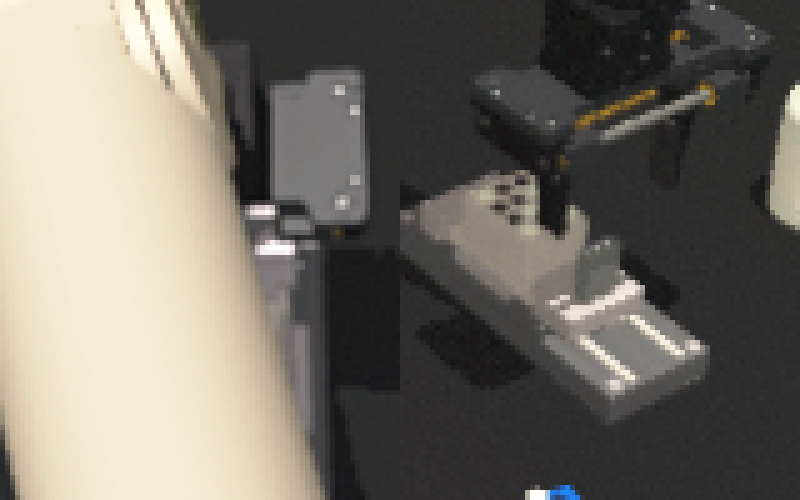

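In the scene crop the fingers straddle the tab at about (603,245). The fingers and the tab are both offset from prediction by the same 1–2 px, so that is camera bias. The top-view fit holds, so I'll descend and pinch.

Emit:
jog_arm([
  [[0.5,-1,-25,0],[0,0,-25,0],[0,0,-13,0],[0,0,0,0]],
])

```text
time_s: 2.58
tcp_pos: [0.599, 0.2023, 0.0576]
orientation: [-0.0, 0.69, 0.724, -0.0]
ft_force: [0.1, -0.4, 0.7]
finger_gap: 0.0873
```

Emit:
jog_arm([
  [[0,0,0,0],[0,0,0,0],[0,0,0,0],[0,0,0,0],[0,0,0,0]],
], hand=1, newtons=25)

```text
time_s: 3.2
tcp_pos: [0.599, 0.2023, 0.0576]
orientation: [-0.0, 0.69, 0.724, 0.0]
ft_force: [-0.7, -0.3, -0.6]
finger_gap: 0.045
```

Emit:
jog_arm([
  [[0,0,0,0],[0,0,0,0],[0,0,0,0],[0,0,0,0]],
])

```text
time_s: 3.7
tcp_pos: [0.5991, 0.2018, 0.0575]
orientation: [0.0, 0.69, 0.723, -0.0]
ft_force: [-0.7, -2.8, 1.8]
finger_gap: 0.0298
```

Emit:
jog_arm([
  [[5,0.25,0,0],[8,0.4,0,0],[8,0.4,0,0],[8,0.4,0,0],[8,0.4,0,0],[4,0.2,0,0],[2,0.1,0,0],[2,0.1,0,0],[1,0,0,0],[0,0,0,0]],
])

```text
time_s: 4.95
tcp_pos: [0.6438, 0.2041, 0.0575]
orientation: [-0.001, 0.69, 0.724, -0.001]
ft_force: [-9.3, -6.6, 7.8]
finger_gap: 0.0298
```

Emit:
jog_arm([
  [[1.5,0,0,0],[0,0,0,0]],
])

```text
time_s: 5.2
tcp_pos: [0.6439, 0.204, 0.0575]
orientation: [-0.002, 0.69, 0.724, -0.003]
ft_force: [-16.9, -8.0, 13.2]
finger_gap: 0.0297
```

Emit:
jog_arm([
  [[-1.5,0,0,0],[0,0,0,0]],
])

```text
time_s: 5.45
tcp_pos: [0.6438, 0.2041, 0.0575]
orientation: [-0.001, 0.69, 0.724, -0.001]
ft_force: [-8.6, -5.7, 7.9]
finger_gap: 0.0294
```

Emit:
jog_arm([
  [[0,0,0,0],[0,0,0,0],[0,0,0,0],[0,0,0,0],[0,0,0,0]],
], hand=0)

```text
time_s: 6.08
tcp_pos: [0.6451, 0.2047, 0.0575]
orientation: [-0.0, 0.69, 0.724, 0.0]
ft_force: [0.0, 0.1, 0.8]
finger_gap: 0.0717
```

```bash
python3 - <<'E'
from h import *
# knob top, post, pocket corners in crop px -> world -> mixer frame
px=np.array([[372,357],[497,160],[631,163]])
raw=(px-[310,0]+.5)/6-.5+[278,185]
W=unproj('top',raw,[.134,.055,.055]);print(W)
m=np.array([.484,-.1692,-.036]);c,s=np.cos(m[2]),np.sin(m[2])
d=W[:,:2]-m[:2];L=np.c_[c*d[:,0]+s*d[:,1],-s*d[:,0]+c*d[:,1]];print(L*1000)
print(np.arctan2(L[0,1],L[0,0]+.07))
px=np.array([[63,250],[192,250],[195,403],[67,408]]);raw=(px+.5)/5.7-.5+[160,160]
print(W:=unproj('top',raw,.075),W.mean(0))
E
```

```text
[[ 0.44049823 -0.07796272  0.134     ]
 [ 0.53546197 -0.14053231  0.055     ]
 [ 0.53351251 -0.20071865  0.055     ]]
[[-46.75741592  89.61244394]
 [ 50.39681362  30.50135102]
 [ 50.6148521  -29.71616119]]
1.3170205115152749
[[0.55617925 0.22820089 0.075     ]
 [0.55573247 0.16760293 0.075     ]
 [0.48402329 0.16492572 0.075     ]
 [0.48199937 0.22433112 0.075     ]] [0.51948359 0.19626516 0.075     ]
```

The jaw is at its end stop. The lever reads about 1.32 rad, and at that angle its arm would clear the descending block's foot by only about 1 mm. I'll first push the lever further open by its knob at about (0.440, -0.078).

Emit:
jog_arm([
  [[0,0,50,0],[0,0,58,0],[-29,-40,0,0],[-29,-40,0,0],[-29,-40,0,0],[-29,-40,0,0],[-29,-40,0,0],[-29,-40,0,0],[-30,-43,0,0],[0,0,0,0]],
])

```text
time_s: 7.32
tcp_pos: [0.4394, -0.0815, 0.1659]
orientation: [0.0, 0.692, 0.722, 0.0]
ft_force: [0.2, 1.2, 0.6]
finger_gap: 0.0871
```

```bash
python3 - <<'E'
from h import *
s=robot.state();print(s['tcp_pos'],s['q'])
a=snap('top','t2');b=snap('scene','s2')
P=[s['tcp_pos'],[.4405,-.078,.134]];t=proj('top',P);u=proj('scene',P);print(t,u)
q=proj('top',[[.52,.197,.07]])[0]
def cr(im,p,w=40,h=50):
    x,y=max(int(p[0])-w,0),max(int(p[1])-h,0);print('crop',x,y);return cv2.resize(im[y:y+2*h,x:x+2*w],(400,500),interpolation=3)
cv2.imwrite('pics/c2.png',np.hstack([cr(a,q),cr(b,u[0])]))
E
```

```text
[ 0.43940993 -0.08150547  0.16593557] [-0.27395152 -0.03727909  0.35126153  2.00040887  0.01319653  1.17558452
  1.68441473]
[[290.16904344 243.28385187]
 [287.93164532 244.08247559]] [[214.04531275 151.74291008]
 [215.80807574 159.60966916]]
crop 142 167
crop 174 101
```

View pics/c2.png

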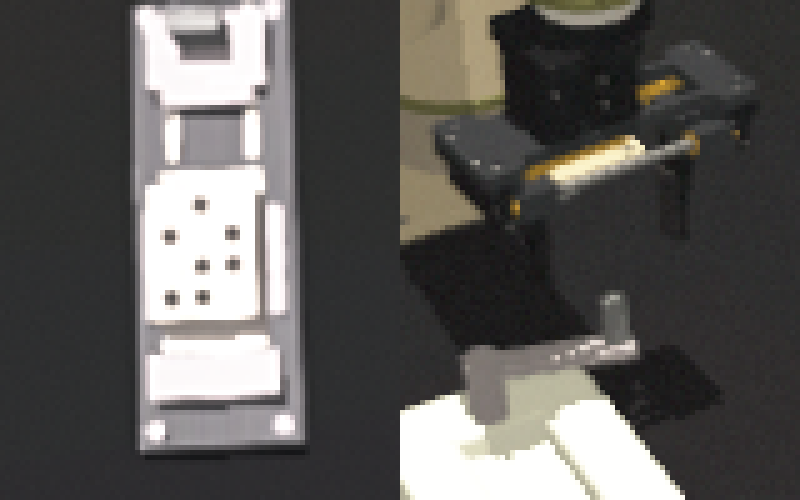

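The jaw is open and the block's foot is free. The knob top at about (613,292) in the scene crop agrees with the estimate, so I'll pinch it.

Emit:
jog_arm([
  [[1,3,-30,0],[0,0,-31,0],[0,0,0,0]],
])

```text
time_s: 7.8
tcp_pos: [0.4411, -0.0744, 0.103]
orientation: [-0.001, 0.69, 0.724, -0.002]
ft_force: [0.4, 0.2, 0.3]
finger_gap: 0.0872
```

Emit:
jog_arm([
  [[0,0,0,0],[0,0,0,0],[0,0,0,0],[0,0,0,0],[0,0,0,0],[0,0,0,0],[0,0,0,0],[0,0,0,0],[0,0,0,0]],
], hand=1, newtons=15)

```text
time_s: 8.93
tcp_pos: [0.4414, -0.0779, 0.1045]
orientation: [0.0, 0.691, 0.723, -0.001]
ft_force: [-2.4, -9.9, 1.5]
finger_gap: 0.0173
```

Emit:
jog_arm([
  [[-4,0,0,0],[-5,0.5,0,0],[-5,0.5,0,0],[-5,0.5,0,0],[-5,0,0,0],[-5,0,0,0],[-4,0,0,0],[-1.5,0,0,0],[0,0,0,0]],
])

```text
time_s: 10.05
tcp_pos: [0.4078, -0.0752, 0.1047]
orientation: [0.001, 0.69, 0.723, -0.0]
ft_force: [2.5, -7.6, -2.0]
finger_gap: 0.0175
```

Emit:
jog_arm([
  [[0,0,0,0],[0,0,0,0],[0,0,0,0],[0,0,0,0]],
], hand=0)

```text
time_s: 10.55
tcp_pos: [0.4075, -0.0737, 0.1046]
orientation: [-0.0, 0.69, 0.724, 0.0]
ft_force: [-0.8, 0.6, 0.0]
finger_gap: 0.0494
```

Emit:
jog_arm([
  [[0,0,40,0],[0,0,25,0],[16,39,0,0],[16,39,0,0],[16,39,0,0],[16,39,0,0],[16,39,0,0],[16,39,0,0],[17,38,-10,0],[0,0,-20,0]],
])

```text
time_s: 11.8
tcp_pos: [0.521, 0.2019, 0.1393]
orientation: [-0.0, 0.689, 0.725, 0.001]
ft_force: [-0.5, -0.5, -0.2]
finger_gap: 0.0869
```

```bash
python3 - <<'E'
from h import *
s=robot.state();print(s['tcp_pos'])
a=snap('top','t3');b=snap('scene','s3')
P=[s['tcp_pos'],[.5205,.1975,.075]];u=proj('scene',P);print(u)
q=proj('top',[[.48,-.169,.055]])[0]
def cr(im,p,w=40,h=50):
    x,y=max(int(p[0])-w,0),max(int(p[1])-h,0);print('crop',x,y);return cv2.resize(im[y:y+2*h,x:x+2*w],(400,500),interpolation=3)
cv2.imwrite('pics/c3.png',np.hstack([cr(a,q),cr(b,u[0])]))
E
```

```text
[0.5210313  0.20191334 0.13931298]
[[299.19729192 144.75404934]
 [296.78937445 160.30732502]]
crop 279 181
crop 259 94
```

View pics/c3.png

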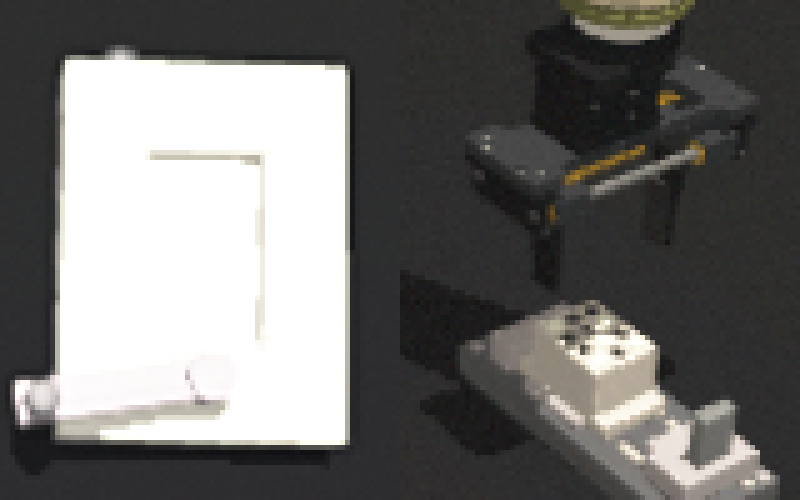

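The lever now lies past perpendicular (knob at about (40,395) in the left crop), and the fingers straddle the block. I'll grip it and refit the mixer.

Emit:
jog_arm([
  [[0,0,-30,0],[0,0,-30,0],[0,0,-20,0],[0,0,-5,0],[0,0,0,0]],
])

```text
time_s: 12.52
tcp_pos: [0.5209, 0.1979, 0.0554]
orientation: [0.0, 0.69, 0.723, 0.0]
ft_force: [0.7, 0.6, 0.2]
finger_gap: 0.0869
```

```bash
python3 - <<'E'
from fit import *
s=robot.state();print(s['tcp_pos'])
a=cv2.imread('pics/t3.png');g=cv2.cvtColor(a,cv2.COLOR_BGR2GRAY)
bx=(-.1,.1,-.075,.075,0,.055)
for th in(130,150,180): print(th,*fit(a,[.483,-.169,-.036],bx,'top',th))
print('col profile u=320', list(zip(range(206,218),g[206:218,320])));print('row profile v=225',list(zip(range(326,337),g[225,326:337])), 'v=240',g[240,326:337])
m=[.483,-.169,-.036]
for z in(.035,.055): print(z,proj('top',boxpts(m,(-.053,.053,-.031,.031,z,z)))[::2].round(1).tolist())
E
```

```text
[0.52092014 0.19791669 0.05537271]
130 [ 0.48413202 -0.16957172 -0.04048064] 0.5082969007474021 0.8792184724689165
150 [ 0.48477721 -0.16909805 -0.04033816] 0.3220066397838927 0.8934280639431617
180 [ 0.4846084  -0.16893987 -0.0414178 ] 0.12553426241157914 0.8857644991212654
col profile u=320 [(206, np.uint8(255)), (207, np.uint8(255)), (208, np.uint8(255)), (209, np.uint8(255)), (210, np.uint8(255)), (211, np.uint8(240)), (212, np.uint8(196)), (213, np.uint8(255)), (214, np.uint8(255)), (215, np.uint8(255)), (216, np.uint8(255)), (217, np.uint8(255))]
row profile v=225 [(326, np.uint8(255)), (327, np.uint8(255)), (328, np.uint8(255)), (329, np.uint8(255)), (330, np.uint8(237)), (331, np.uint8(225)), (332, np.uint8(255)), (333, np.uint8(255)), (334, np.uint8(255)), (335, np.uint8(255)), (336, np.uint8(255))] v=240 [255 255 255 255 245 233 255 255 255 255 255]
0.035 [[330.4, 251.3], [307.4, 250.8], [330.4, 212.4], [307.8, 211.8]]
0.055 [[331.5, 250.7], [308.2, 250.2], [331.5, 211.3], [308.5, 210.7]]
```

Emit:
jog_arm([
  [[0,0,-5,0],[0,0,0,0],[0,0,0,0],[0,0,0,0],[0,0,0,0],[0,0,0,0],[0,0,0,0]],
], hand=1, newtons=50)

```text
time_s: 13.4
tcp_pos: [0.5207, 0.1981, 0.0498]
orientation: [0.0, 0.69, 0.724, 0.0]
ft_force: [-0.6, -0.3, 3.8]
finger_gap: 0.0556
```

Emit:
jog_arm([
  [[0,0,2,0],[0,0,6,0],[0,0,12,0],[0,0,20,0],[0,0,25,0],[0,0,25,0],[0,0,15,0],[0,0,0,0]],
])

```text
time_s: 14.4
tcp_pos: [0.5211, 0.1983, 0.1557]
orientation: [0.0, 0.69, 0.724, 0.001]
ft_force: [0.3, 0.0, -4.2]
finger_gap: 0.0555
```

Emit:
jog_arm([
  [[-4,-30,10,-0.5],[-4,-42,5,-0.5],[-4,-42,0,-0.5],[-4,-42,0,-0.5],[-4,-42,0,-0.5],[-4,-42,0,-0.5],[-4,-42,0,-0.5],[-4,-42,0,-0.5],[-4,-30,0,-0.5],[-1.5,-12,0,-0.6]],
])

```text
time_s: 15.65
tcp_pos: [0.482, -0.1696, 0.1687]
orientation: [-0.0, 0.723, 0.691, -0.001]
ft_force: [-0.4, 0.4, -4.4]
finger_gap: 0.0556
```

Emit:
jog_arm([
  [[0,0,-30,0],[0,0,-30,0],[0,0,-10,0],[0,0,0,0]],
])

```text
time_s: 16.15
tcp_pos: [0.4829, -0.1674, 0.0993]
orientation: [-0.001, 0.722, 0.692, -0.0]
ft_force: [-0.5, -0.4, -3.5]
finger_gap: 0.0555
```

```bash
python3 - <<'E'
from fit import *
s=robot.state();p=s['tcp_pos'];print(p,s['orientation'],s['ft_force'],s['time_s'])
a=snap('top','t4');b=snap('scene','s4')
o=[]
for n,im in(('top',a),('scene',b)):
    c=proj(n,[[.4835,-.1685,.055]])[0];x,y=int(c[0])-40,int(c[1])-50
    k=cv2.resize(im[y:y+100,x:x+80],(400,500),interpolation=3)
    yaw=2*np.arctan2(s['orientation'][2],s['orientation'][1])-np.pi/2
    for pose,bx,col in(((.4835,-.1685,-.039),(-.053,.053,-.031,.031,.055,.055),(0,0,255)),((p[0],p[1],yaw),(-.05,.05,-.028,.028,p[2]-.0248,p[2]-.0248),(255,0,0)),((p[0],p[1],yaw),(-.036,.036,-.028,.028,p[2]+.0252,p[2]+.0252),(0,160,0))):
        q=(proj(n,boxpts(pose,bx)[[0,2,6,4]])-[x,y]+.5)*5-.5
        cv2.polylines(k,[q.round().astype(int)],True,col,1)
    o.append(k)
print(yaw);cv2.imwrite('pics/c4.png',np.hstack(o))
E
```

```text
[ 0.48289195 -0.16739228  0.09929736] [-5.25256670e-04  7.21558348e-01  6.92353344e-01 -3.48293939e-04] [-0.46449243 -0.36932478 -3.50699539] 16.15
-0.04130505736163337
```

View pics/c4.png

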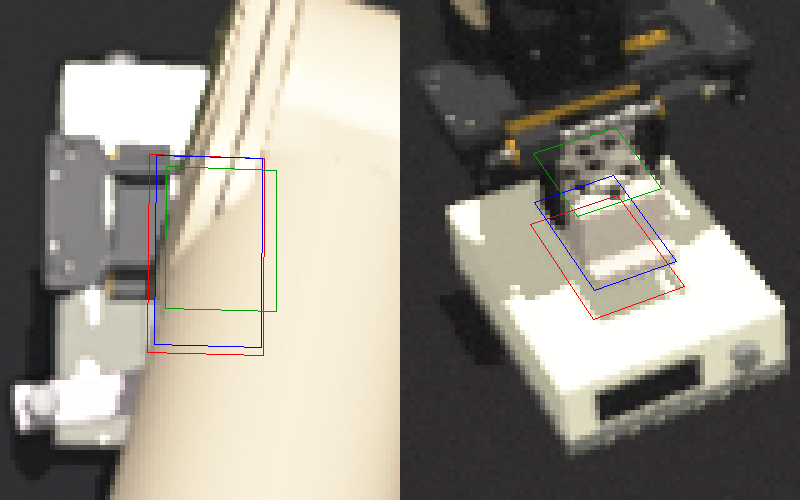

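The block hangs over the pocket, but in the scene crop its lower front edge, about (585,280) to (668,250), sits up-left of the blue prediction. I'll zoom in to settle its x offset.

```bash
python3 - <<'E'
from h import *
b=cv2.imread('pics/s4.png');c=proj('scene',[[.4835,-.1685,.055]])[0];x,y=int(c[0])-40,int(c[1])-50
print(x,y)
x0,y0=x+22,y+20
k=b[y0:y0+50,x0:x0+66]
k=cv2.resize(k,None,fx=12,fy=12,interpolation=cv2.INTER_CUBIC);cv2.imwrite('pics/c5.png',k);print(x0,y0,k.shape)
E
```

```text
158 144
180 164 (600, 792, 3)
```

View pics/c5.png

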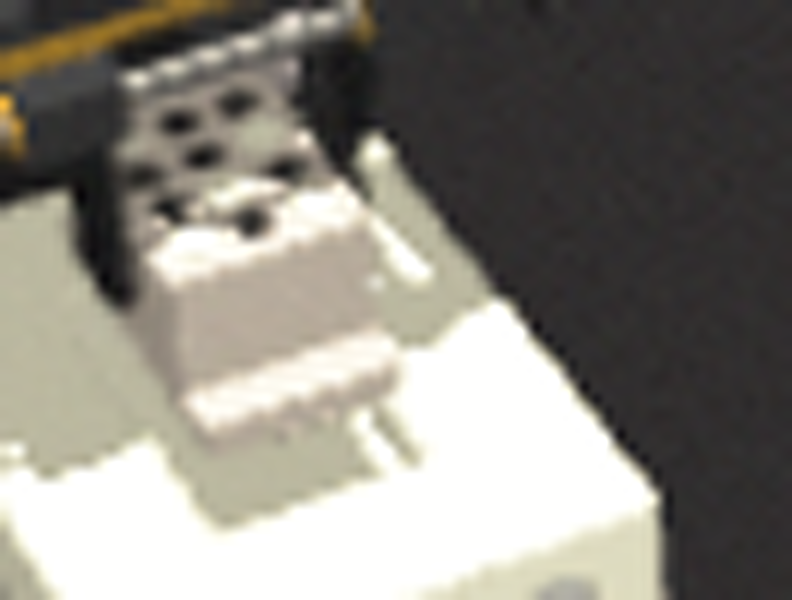

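```bash
python3 - <<'E'
from h import *
px=np.array([[210,440],[393,388],[162,272],[367,215],[657,498],[218,528]]);z=[.0745,.0745,.1245,.1245,.055,.055]
raw=(px+.5)/12-.5+[180,164]
W=unproj('scene',raw,z)
p=np.array([.4829,-.1674]);th=-.0413;c,s=np.cos(th),np.sin(th);R=np.array([[c,-s],[s,c]])
print('block corners rel tcp mm',((W[:4,:2]-p)@R*1000).round(1).tolist())
print('mixer-frame',((W[4:,:2]-[.4835,-.1685])@R*1000).round(1).tolist())
E
```

```text
block corners rel tcp mm [[44.6, -23.6], [49.3, 26.5], [33.3, -26.8], [37.9, 28.2]]
mixer-frame [[101.8, 77.7], [55.8, -27.2]]
```

Emit:
jog_arm([
  [[2,0,-8,0],[0,0,-8,0],[0,0,-4,0],[0,0,-3,0],[0,0,-3,0],[0,0,-3,0],[0,0,0,0]],
])

```text
time_s: 17.12
tcp_pos: [0.4849, -0.1679, 0.0704]
orientation: [-0.0, 0.722, 0.692, -0.0]
ft_force: [-1.2, 0.5, -3.8]
finger_gap: 0.0555
```

Emit:
jog_arm([
  [[0,0,-3,0],[0,0,-3,0],[0,0,-2,0],[0,0,-1.5,0],[0,0,-1,0],[0,0,0,0]],
])

```text
time_s: 17.88
tcp_pos: [0.485, -0.1679, 0.06]
orientation: [-0.0, 0.722, 0.692, -0.0]
ft_force: [-0.3, -0.2, -4.0]
finger_gap: 0.0558
```

Emit:
jog_arm([
  [[0,0,-0.8,0],[0,0,-0.7,0],[0,0,0,0]],
])

```text
time_s: 18.25
tcp_pos: [0.4851, -0.168, 0.0597]
orientation: [-0.0, 0.722, 0.692, 0.0]
ft_force: [-6.4, 2.4, 12.4]
finger_gap: 0.0554
```

Emit:
jog_arm([
  [[0,0,0.7,0],[0,0,0,0],[0,0,0,0],[0,0,0,0],[0,0,0,0]],
], hand=0)

```text
time_s: 18.88
tcp_pos: [0.485, -0.1679, 0.0592]
orientation: [-0.0, 0.722, 0.692, -0.0]
ft_force: [0.7, -0.4, -0.5]
finger_gap: 0.0864
```

Emit:
jog_arm([
  [[0,0,15,0],[0,0,45,0],[0,0,47,0],[-25,30,0,0],[-26,31,0,0],[-26,31,0,0],[0,0,0,0]],
])

```text
time_s: 19.75
tcp_pos: [0.4072, -0.0743, 0.1673]
orientation: [0.0, 0.721, 0.693, 0.001]
ft_force: [0.6, -0.9, 0.7]
finger_gap: 0.0871
```

```bash
python3 - <<'E'
from h import *
s=robot.state();print(s['tcp_pos'])
a=snap('top','t5');b=snap('scene','s5')
o=[]
for n,im in(('top',a),('scene',b)):
    c=proj(n,[[.475,-.15,.07]])[0];x,y=int(c[0])-40,int(c[1])-50;print(x,y)
    o.append(cv2.resize(im[y:y+100,x:x+80],(400,500),interpolation=3))
cv2.imwrite('pics/c6.png',np.hstack(o))
H=np.array([.4151,-.1651])
A=np.linspace(1.655,-.055,20);P=H+.09*np.c_[np.cos(A),np.sin(A)]
print((np.diff(P,axis=0)*1000).round(1).tolist())
E
```

```text
[ 0.40719166 -0.07431219  0.16733617]
273 182
162 137
[[8.1, 0.3], [8.1, -0.4], [8.0, -1.1], [7.9, -1.9], [7.7, -2.6], [7.4, -3.2], [7.1, -3.9], [6.7, -4.5], [6.3, -5.1], [5.8, -5.6], [5.3, -6.1], [4.7, -6.6], [4.1, -7.0], [3.4, -7.3], [2.8, -7.6], [2.1, -7.8], [1.4, -8.0], [0.6, -8.1], [-0.1, -8.1]]
```

View pics/c6.png

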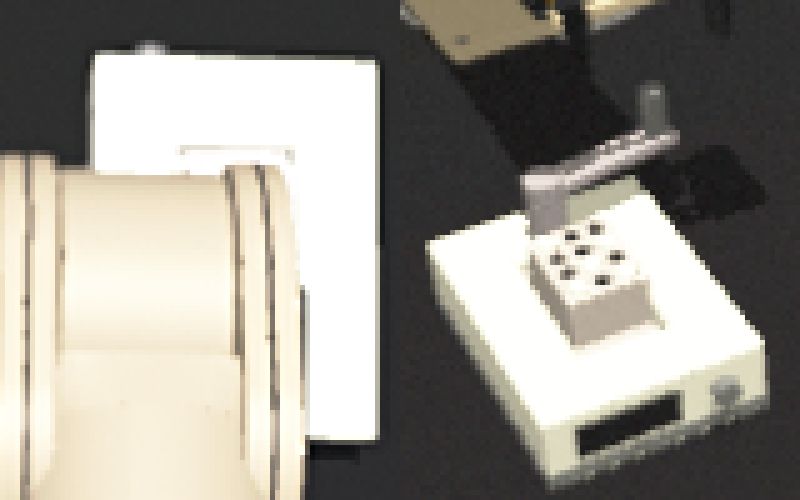

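The scene crop shows the block seated squarely and level in the pocket, with its top at about (590,260). The knob is at about (652,95). I'll descend and pinch it.

Emit:
jog_arm([
  [[0,-1,-30,0],[0,0,-32,0],[0,0,0,0]],
])

```text
time_s: 20.23
tcp_pos: [0.4071, -0.0778, 0.103]
orientation: [-0.001, 0.722, 0.692, -0.002]
ft_force: [-0.2, 0.5, 0.5]
finger_gap: 0.0869
```

Emit:
jog_arm([
  [[0,0,0,0],[0,0,0,0],[0,0,0,0],[0,0,0,0],[0,0,0,0],[0,0,0,0],[0,0,0,0],[0,0,0,0],[0,0,0,0]],
], hand=1, newtons=15)

```text
time_s: 21.35
tcp_pos: [0.408, -0.0759, 0.1042]
orientation: [-0.001, 0.722, 0.692, 0.0]
ft_force: [-1.0, 4.5, -0.1]
finger_gap: 0.0177
```

Emit:
jog_arm([
  [[8,0.5,0,0],[8.1,-0.4,0,0],[8,-1.1,0,0],[7.9,-1.9,0,0],[7.7,-2.6,0,0],[7.4,-3.2,0,0],[7.1,-3.9,0,0],[6.7,-4.5,0,0],[6.3,-5.1,0,0],[5.8,-5.6,0,0]],
])

```text
time_s: 22.6
tcp_pos: [0.4855, -0.0978, 0.1048]
orientation: [0.0, 0.72, 0.694, 0.005]
ft_force: [18.7, 24.7, -10.9]
finger_gap: 0.0153
```

Emit:
jog_arm([
  [[0,0,0,0],[0,0,0,0],[0,0,0,0]],
], hand=0)

```text
time_s: 22.98
tcp_pos: [0.4815, -0.1042, 0.1043]
orientation: [0.0, 0.721, 0.693, 0.0]
ft_force: [-0.9, -0.7, 0.4]
finger_gap: 0.0374
```

```bash
python3 - <<'E'
from h import *
s=robot.state();print(s['tcp_pos'],s['q'],s['ft_force'],s['finger_gap'])
b=snap('scene','s6')
c=proj('scene',[[.475,-.12,.1]])[0];x,y=int(c[0])-40,int(c[1])-30;print(x,y,proj('scene',[[.471,-.098,.134],[.4855,-.0978,.134]]))
cv2.imwrite('pics/c7.png',cv2.resize(b[y:y+70,x:x+80],None,fx=8,fy=8,interpolation=3))
E
```

```text
[ 0.48150256 -0.10416945  0.10431837] [-0.20196777  0.14479649  0.348112    1.96372859 -0.05719874  1.04192471
  1.70165179] [-0.85364134 -0.69961793  0.44697091] 0.03743892990871409
169 147 [[214.65734796 166.26723179]
 [216.80566193 168.56345928]]
```

View pics/c7.png

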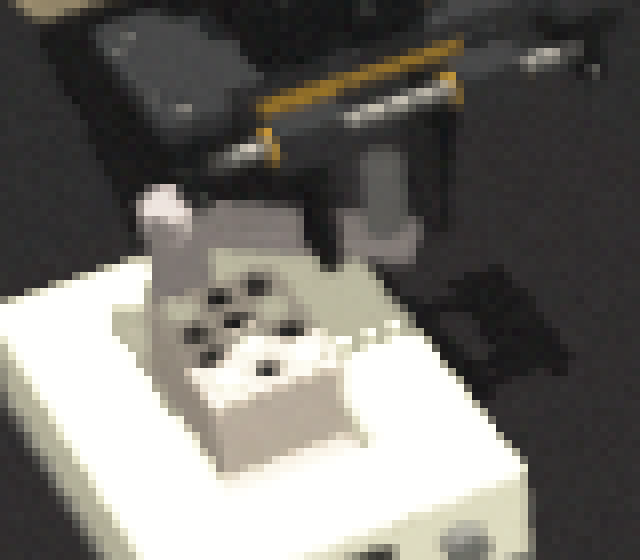

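The knob slipped in the pads and lagged the gripper. It is now between the fingers at about (385,150) in the crop, roughly (0.468, -0.092), and the block is still seated. I'll rise, turn the jaws along the swing direction, and push with a loose cage instead of a friction pinch.

Emit:
jog_arm([
  [[0,0,25,0],[0,0,25,0],[-4,4,0,10],[-5,4,0,10],[-5,4,0,10],[0,0,0,0],[0,0,-25,0],[0,0,-24,0],[0,0,0,0]],
])

```text
time_s: 24.15
tcp_pos: [0.4659, -0.0931, 0.104]
orientation: [-0.001, 0.52, 0.854, -0.001]
ft_force: [-0.6, 0.3, 0.1]
finger_gap: 0.0869
```

Emit:
jog_arm([
  [[0,0,0,0],[0,0,0,0],[0,0,0,0],[0,0,0,0],[0,0,0,0],[0,0,0,0],[0,0,0,0]],
], hand=0.72)

```text
time_s: 25.02
tcp_pos: [0.467, -0.0927, 0.1053]
orientation: [-0.0, 0.518, 0.855, 0.0]
ft_force: [-0.6, -0.2, 0.2]
finger_gap: 0.0277
```

```bash
python3 - <<'E'
from h import *
s=robot.state();print(s['q'],s['finger_gap'],s['time_s'])
H=np.array([.4151,-.1651]);p=s['tcp_pos'][:2];r=p-H;a0=np.arctan2(r[1],r[0]);print(p,np.hypot(*r),a0)
for a1,N in((-.041-.05,14),):
    A=np.linspace(a0,a1,N+1);R=np.linspace(np.hypot(*r),.09,N+1);P=H+R[:,None]*np.c_[np.cos(A),np.sin(A)];print((np.diff(P,axis=0)*1000).round(1).tolist())
E
```

```text
[-0.19998411  0.10643374  0.31778264  2.00038813 -0.03853505  1.0404658
  2.18812615] 0.027714819086495514 25.025
[ 0.46704905 -0.09269758] 0.08911125043233001 0.9484188520778244
[[5.3, -4.0], [5.0, -4.4], [4.6, -4.7], [4.3, -5.1], [3.9, -5.4], [3.5, -5.7], [3.0, -5.9], [2.6, -6.1], [2.1, -6.3], [1.7, -6.4], [1.2, -6.6], [0.7, -6.6], [0.2, -6.7], [-0.3, -6.7]]
```

Emit:
jog_arm([
  [[5.3,-4,0,-1],[5,-4.4,0,-1],[4.6,-4.7,0,-2],[4.3,-5.1,0,-2],[3.9,-5.4,0,-2],[3.5,-5.7,0,-2],[3,-5.9,0,-2],[2.6,-6.1,0,-2],[0,0,0,0]],
])

```text
time_s: 26.15
tcp_pos: [0.4991, -0.135, 0.1052]
orientation: [0.0, 0.619, 0.785, -0.0]
ft_force: [-0.2, -0.1, 0.0]
finger_gap: 0.0246
```

Emit:
jog_arm([
  [[2.1,-6.3,0,-3],[1.7,-6.4,0,-3],[1.2,-6.6,0,-3],[0.7,-6.6,0,-3],[0.2,-6.7,0,-2]],
])

```text
time_s: 26.78
tcp_pos: [0.5054, -0.1671, 0.1054]
orientation: [0.0, 0.711, 0.704, 0.0]
ft_force: [-0.1, 1.4, 0.9]
finger_gap: 0.0243
```

Emit:
jog_arm([
  [[0,-4,0,0],[0,-2,0,0],[0,0,0,0]],
])

```text
time_s: 27.15
tcp_pos: [0.5053, -0.1718, 0.1053]
orientation: [-0.0, 0.709, 0.705, 0.0]
ft_force: [0.5, 5.4, 0.9]
finger_gap: 0.0244
```

Emit:
jog_arm([
  [[0,-1.5,0,0],[0,0,0,0],[0,0,0,0]],
])

```text
time_s: 27.52
tcp_pos: [0.5053, -0.172, 0.1053]
orientation: [-0.001, 0.709, 0.705, 0.001]
ft_force: [-0.6, 8.0, 2.1]
finger_gap: 0.0243
```

The lever is at its stop: force rises with no motion, and the knob's y of about -0.169 is the predicted shut position. I'll back off, open and withdraw.

Emit:
jog_arm([
  [[0,2,0,0],[0,1.5,0,0],[0,0,0,0],[0,0,0,0],[0,0,0,0]],
], hand=0)

```text
time_s: 28.15
tcp_pos: [0.5051, -0.1708, 0.1053]
orientation: [-0.0, 0.71, 0.705, -0.0]
ft_force: [-0.1, 0.5, 0.1]
finger_gap: 0.0665
```

Emit:
jog_arm([
  [[0,0,40,0],[0,0,50,0],[0,0,30,0],[-10,45,0,0],[-10,45,0,0],[-10,45,0,0],[0,45,0,0],[0,0,0,0]],
])

```text
time_s: 29.15
tcp_pos: [0.4749, 0.0128, 0.2253]
orientation: [-0.0, 0.708, 0.707, 0.0]
ft_force: [-0.1, -0.5, -0.7]
finger_gap: 0.087
```

```bash
python3 - <<'E'
from h import *
s=robot.state();print(s['tcp_pos'],s['ft_force'],s['time_s'])
a=snap('top','t7');b=snap('scene','s7')
o=[]
for n,im in(('top',a),('scene',b)):
    c=proj(n,[[.485,-.168,.07]])[0];x,y=int(c[0])-40,int(c[1])-50
    k=cv2.resize(im[y:y+100,x:x+80],(400,500),interpolation=3)
    q=(proj(n,[[.4151,-.1651,.098],[.505,-.1688,.134]])-[x,y]+.5)*5-.5
    for u in q.astype(int): cv2.circle(k,tuple(map(int,u)),3,(0,0,255),-1)
    o.append(k)
cv2.imwrite('pics/c8.png',np.hstack(o))
# bystanders: change between first and last frames
d=cv2.absdiff(a,cv2.imread('pics/t0.png')).max(2)
for nm,(x0,x1,y0,y1) in dict(bottle=(70,115,185,225),rack=(225,295,115,152),tips=(380,442,183,235)).items(): print(nm,(d[y0:y1,x0:x1]>60).sum())
E
```

```text
[0.4749211  0.01282077 0.22528384] [-0.10791396 -0.51430181 -0.69728154] 29.15
bottle 0
rack 0
tips 0
```

View pics/c8.png

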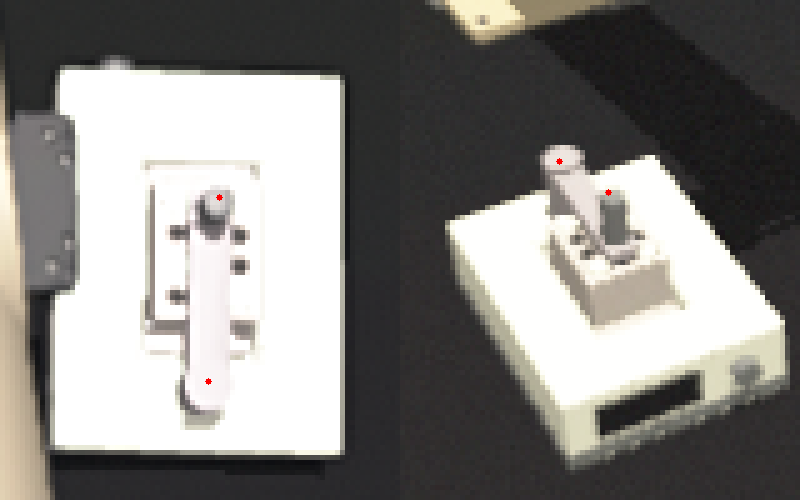

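The lever lies along the mixer's x axis over the seated block, with the knob at its predicted shut mark. The bystanders have not moved, so I'm handing in.

```bash
python3 -c "
from rig import robot
robot.hand_in()"
```

```text
the job is handed in; nothing more can be done
```

The job is done and handed in at about 29 s of the 67 s allowed. I slid the jaw fully open, seated the block in the mixer's pocket, swung the lever shut over it, and let go with the gripper clear.

**Jaw:** it reached its end stop after about 45 mm, where the force rose to 17 N with no further motion.

**Block:** it touched the pocket floor with the TCP at 59.7 mm, against 59.8 mm expected. It slid in without side force, and the pictures show it level and square.

**Lever:** force rose to 8 N with no motion at the stop, and the knob ended at its predicted shut position. The final pictures show it lying along the mixer's x over the block.

**Bystanders:** the rack, tip box and bottle show no change between the first and last top pictures.

Things that went differently or disagreed:
- **Extra lever move:** the lever started at about 1.32 rad rather than 1.5, too tight for the block's foot. I opened it further, to about 1.66 rad, after opening the jaw and before lifting the block.
- **Slipped grip:** on the first attempt to shut the lever, the knob slipped in the pads and the wrist force reached about 33 N. I opened the fingers, turned the gripper about 30°, and pushed the lever shut with a loose cage.
- **Camera offset:** the scene camera disagreed with the top camera by about 2–4 mm. I relied mostly on the top view and shifted 2 mm in x before lowering the block, after checking it in both views.

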